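Clamp a pine stamp block in the carving jig with its eccentric clamp

ROBOT

A 7-joint arm with a two-finger parallel gripper is mounted at the origin on a cart in front of the work surface, level with it; the furniture and walls round the work are solid. World frame = base frame: x ahead of the robot, y to its left, z up, the work surface at z = 0. Lengths are in mm, angles in degrees, forces in N, time in s.
With the tool pointing down it reaches from about 425 to 1025 mm from the base axis. Payload 3.6 kg.
Tool frame: the origin (TCP) lies between the finger pads; the fingertips stand 19 mm ahead of it and the grasp point (between the pads) is the TCP; x points along the fingers, y is the direction in which the jaws open and shut, and the axes are right-handed (so a half turn about x gives the same grasp; the last joint's range is limited). The gripper opens to 85 mm and grips with 20 to 120 N. Pads are 22 mm wide; open, the fingers measure 114 mm over their backs; the gripper's body (76 mm by 85 mm) begins 54 mm behind the grasp point. The pads swing forward as they close: fully open they stand 13 mm farther back than shut.
Start: joints at [-80.472, 33.873, 2.773, 92.16, -1.908, 54.013, -1.931], TCP at [186.238, 700.675, 250.302] pointing down, gripper open.
Joint ranges: [-153.93, 153.93], [-27.13, 128.08], [-72.61, 78.16], [10.71, 143.7], [-87.88, 267.88], [4.46, 118.87], [-176.78, 176.78]. Speed limits (degrees/s): [147.25, 147.25, 180, 180, 180, 180, 180].

INTERFACE

Orientations are given as a 3x3 rotation matrix whose columns are the frame's x, y, z axes.
In Python, from station import bot, cams gives the robot as it stands.
- The arm moves only by the tool play_rows, never from a script. Its argument "rows" is a list that holds one entry, the list of rows, each a list of 7 numbers: the shift along the tool's x, y, z in m, then the turn, a rotation vector about the tool's x, y, z in degrees, then the closure, from 0 (fully open) to 1 (shut). A call has 1 to 20 rows; each row shifts and turns the commanded pose from where the row before left it, along the tool's axes as they then stand; what a row does not reach is not made up. A row lasts 1/8 s, in which the tool goes at most 62.5 mm and 10.7 degrees, less where a joint would pass 70% of its speed; a pose out of reach is approached as far as the arm can. A call is refused whole if a number of a shift passes 0.0625 or a number of a turn 10.7, either way. A call with a gripper value outside its range is refused whole. The fingers move at their own pace and stop on an object; the grip force is fixed at half the most. Time passes only in rows, so rows that do not move let the fingers close. It gives the time, the measured TCP pose, the force and the opening at its end, in the units of the state.
- bot.state(): the state, without advancing time (a new reading comes with each control period).
- cams.get_image(name): name is "side" or "top" or "wrist"; returns (picture, depth): 480x640x3 uint8, red, green, blue; 480x640 float32, mm along the optical axis (not along the pixel's ray), 0 where there is no reading.
- cams.calibration(name): a dict with "mtx" (3x3 intrinsics, pixels), "k1" (the pictures are not rectified: a ray, as slopes to the right and down, at radius r is drawn at 1 + k1 r^2 times it, then the intrinsics apply), "world_to_cam" (4x4, takes a point from world to camera coordinates). Camera axes: x right, y down, z forward; pixel columns grow to the right and rows downward; lengths in mm; the calibration is good to about 2 mm. A picture is of the moment at which its call begins: read the wrist's pose just before it. calibration takes no time and is no camera call; for the wrist camera it gives the pose at the moment of the call.
- bot.job_done(): hands the job in, once; it reports no verdict.
The state is a dict: "time": time; "qpos": joint angles; "qd": joint speeds; "joint_efforts": joint torques, N m; "tcp_pos": TCP position; "orientation": TCP orientation; "contact_force": force on the tool from outside, world axes, zero at the start; "moment": the same for the moment, N m; "finger_gap": finger opening in mm.
Only numpy, scipy, OpenCV 4.12 (cv2) and the standard library are available. Lean on these libraries where they do the work, as an engineer would, in place of code of your own. Each camera call takes 0.05 s, during which the arm holds its last target. There are 200 camera calls.

TASK

Lay the pine block flat in the carving jig, snug against the two steel dowels and the rubber-faced back stop, then turn the winged eccentric clockwise (seen from above) until its lobe bears firmly on the end of the block, so that the block is held tight for carving. Go by feel: do not press the soft pine hard enough to dent it, leave the wooden rib, the brush and the round mould where they lie, and let go of everything at the end.

Things in the scene. Friction and masses are not known exactly. Their poses are not given: they have to be found in the camera images.
- pine_block: Loose plain pine block, 45 x 90 x 30 mm (its x, y, z), about 85 g, lying flat on the bench right of the jig. Origin at the centre of its underside. Grip it across the 45 mm width by its upper half, so that the fingers pass over the jig's dowels.
- jig: Carving jig: plywood board 160 x 250 x 15 mm (x, y, z) screwed to the bench, immovable. Its +y runs from the eccentric clamp to the back stop, z is up. Origin at bench level, straight below point nest.
- nest (a point): Point on the board's top (15 mm above the bench) where the centre of the block's underside belongs, axes as the jig's. The seated block lies lengthwise along y: against the dowels its centre is at x = 0, against the rubber face at y = -2 to +2 mm.
- dowel_line (a point): Point on the board's top, midway between two fixed steel dowels (10 mm diameter, 12 mm tall, at jig y = -28 and +28 mm), on the line that their near sides touch (jig x = +22.5 mm). The block's long side belongs on them, pushed there along jig +x.
- stop_place (a point): Nominal place of the back stop's face on the board (jig y = +45 mm): a wooden block 60 mm wide, 24 mm high, with a stiff rubber face 44 mm wide, 21 mm high, looking to jig -y. The true face is fixed anywhere within 2 mm of here along y (not reported) and yields about 1 mm per 12 N.
- cam: Eccentric clamp; origin on its upright pivot at board height, at jig x = 0, y = -67 mm. At angle a = 0 its axes lie as the jig's; it starts at a = -0.12 to 0.12 rad (clockwise from above is positive) and turns to 2.1. It reaches 22 - 9 cos(a + 0.5) mm towards the block and meets a seated block at a = 0.8 to 1.3 rad. Clockwise turning also drags the block to the dowels.
- lobe (a point): Centre of the clamp's smooth steel disc (radius 22 mm, 2 to 18 mm above the board), off the pivot by -4.3 mm in cam's x and -7.9 mm in its y. Once it bears, the force on the block grows about 110 N per radian of turn. Under 5 N the block is loose, over 25 N the pine dents; aim for 15 N, as letting go of the wing gives back about a third.
- cam_grip (a point): Grip point, on the pivot 60 mm above the board, amid a black upright wing (14 mm thick along cam's y, 56 mm long along its x, 40 to 76 mm above the board). Turns with a drag of 0.16 N m and stays where left; bearing adds about 0.014 N m per newton, so 15 N takes about 0.36 N m in all. When turning stops, the drag can hide up to 0.16 N m either way until it bears.
- wooden_rib: Bystander: flat oval wooden rib, 49 x 99 x 8 mm, lying left of the jig. Origin at the middle of its underside. Not to be disturbed.
- sprig_mould: Bystander: round tan plaster mould, 66 mm diameter, 34 mm high, right of the jig. Origin at the centre of its underside. Not to be disturbed.
- brush: Bystander: brush 207 mm long along its y, lying beyond the jig. Origin at the middle of its underside. Not to be disturbed.
Mind the look-alikes: they are no part of the job. What is shaped like the pine_block but pink is not meant.

How it is judged (in metres and radians):
On the way, in this order (a step that is already met when the one before it is completed fails the run):
1. the block lies flat in the nest, lengthwise between the eccentric and the back stop (x of pine_block in the frame of nest between -0.008 and 0.004 m and y of pine_block in the frame of nest between -0.012 and 0.012 m and z of pine_block in the frame of nest below 0.003 m and angle between the y axis of pine_block and the y axis of jig, either way round below 0.12 rad and angle between the z axis of pine_block and the z axis of jig, either way round below 0.05 rad), for 0.2 s.
2. the lobe bears on the block with more than 5 N (contact force between cam and pine_block above 5 N), for 0.2 s.
At the end, for the whole second after the job is handed in: The block lies flat and square in the nest (within 0.05 rad), its centre within 3 mm of touching the dowels and within 6 mm of nest along the jig, at rest, with the lobe pressing on it with more than 5 N (contact force between cam and pine_block above 5 N and x of pine_block in the frame of nest between -0.0035 and 0.003 m and y of pine_block in the frame of nest between -0.006 and 0.006 m and z of pine_block in the frame of nest below 0.003 m and angle between the y axis of pine_block and the y axis of jig, either way round below 0.05 rad and angle between the z axis of pine_block and the z axis of jig, either way round below 0.05 rad and linear speed of pine_block below 0.01 m/s).
It fails at once if the lobe presses on the pine with more than 25 N (dents it) (contact force between cam and pine_block above 25 N).
It fails at once if the wooden rib is moved by more than 20 mm (distance of wooden_rib from where it was at the start of the episode above 0.02 m).
It fails at once if the round mould is moved by more than 20 mm (distance of sprig_mould from where it was at the start of the episode above 0.02 m).
It fails at once if the brush is moved by more than 20 mm (distance of brush from where it was at the start of the episode above 0.02 m).
It also fails if it takes over 67 s, if anything falls off the work surface, if the arm or the gripper's body presses on something with over 40 N, if the wrist force passes 120 N, or if a joint passes its speed limit or range.

## Working session

There is one attempt and no reset: what is moved stays moved. The work goes in short steps, Python scripts to look and compute and a tool call to move; the robot and the scene stay as the last step left them, time stands still between calls to the robot, and variables do not carry over. Pictures are saved under pics/ and viewed, about 8 in all and at most 12, crops included, and the job is handed in when it is done.

Besides the shell and the picture viewer there is one more tool, called after "Call:" in YAML: its name, and indented under it one key for each argument. play_rows: Moves the arm, as the interface text tells. Its arguments: {"type":"object","properties":{"rows":{"type":"array"}},"required":["rows"]}

```bash
ls; mkdir -p pics; cat > h.py <<'E'
import numpy as np, cv2
from station import bot, cams
def grab(n):
    im,d=cams.get_image(n); return im,d,cams.calibration(n)
def pix2plane(c,uv,z):
    K=np.array(c["mtx"],float);k=c["k1"];T=np.array(c["world_to_cam"],float)
    uv=np.atleast_2d(np.array(uv,float))
    p=cv2.undistortPoints(uv[:,None,:],K,np.array([k,0,0,0,0.]))[:,0]
    R=T[:3,:3];t=T[:3,3];o=-R.T@t
    d=np.c_[p,np.ones(len(p))]@R
    s=(z-o[2])/d[:,2]
    return o+d*s[:,None]
def cloud(c,d):
    h,w=d.shape;K=np.array(c["mtx"],float);T=np.array(c["world_to_cam"],float)
    u,v=np.meshgrid(np.arange(w),np.arange(h))
    p=cv2.undistortPoints(np.stack([u,v],-1).reshape(-1,1,2).astype(float),K,np.array([c["k1"],0,0,0,0.]))[:,0]
    P=np.c_[p,np.ones(len(p))]*d.reshape(-1,1)
    return ((P-T[:3,3])@T[:3,:3]).reshape(h,w,3)
def save(n,im): cv2.imwrite("pics/"+n,im[...,::-1])
E
python3 - <<'E'
from h import *
for n in("top","side"):
    im,d,c=grab(n); save(n+"0.png",im); np.savez(n+"0.npz",im=im,d=d)
    T=np.array(c["world_to_cam"]);print(n,np.round(-T[:3,:3].T@T[:3,3]),c["k1"],np.round(T[:3,:3],2).tolist())
s=bot.state();print({k:np.round(v,3).tolist() for k,v in s.items()})
E
```

```text
pics
top [ 501.  -49. 1597.] -0.09073504397505239 [[0.03, -1.0, 0.02], [-1.0, -0.03, -0.04], [0.04, -0.02, -1.0]]
side [445. 941. 944.] -0.0653083048663577 [[-0.99, -0.15, 0.02], [-0.11, 0.63, -0.77], [0.11, -0.76, -0.64]]
{'time': 0.1, 'qpos': [-80.473, 33.921, 2.768, 92.23, -1.909, 54.013, -1.93], 'qd': [0.013, -0.202, 0.001, -0.12, -0.023, 0.063, 0.018], 'joint_efforts': [0.004, -54.999, 1.553, -19.882, 0.01, 0.004, -0.0], 'tcp_pos': [186.031, 699.981, 249.236], 'orientation': [[-0.0, 0.257, 0.966], [-0.002, 0.966, -0.257], [-1.0, -0.002, 0.0]], 'contact_force': [-0.106, 0.427, -0.209], 'moment': [0.044, 0.046, -0.049], 'finger_gap': 85.32}
```

View pics/top0.png

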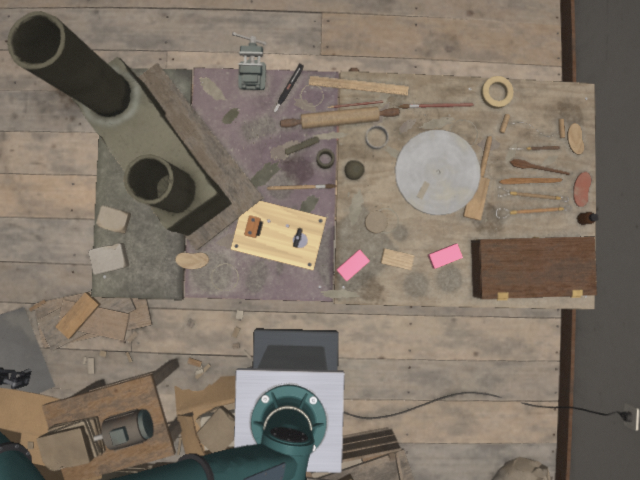

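The top view shows the jig at about (280,235), with the cam at (299,238) and the back stop at (255,227). Block candidates are the tan one at (397,259) and pink ones at (352,265) and (446,256). The tan one fits "pine"; I'll confirm it in an enlarged crop.

```bash
python3 - <<'E'
from h import *
im=np.load("top0.npz")["im"]
cr=im[190:310,220:470]; save("crop.png",cv2.resize(cr,None,fx=3.2,fy=3.2,interpolation=cv2.INTER_CUBIC))
E
```

```text
(no output)
```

View pics/crop.png

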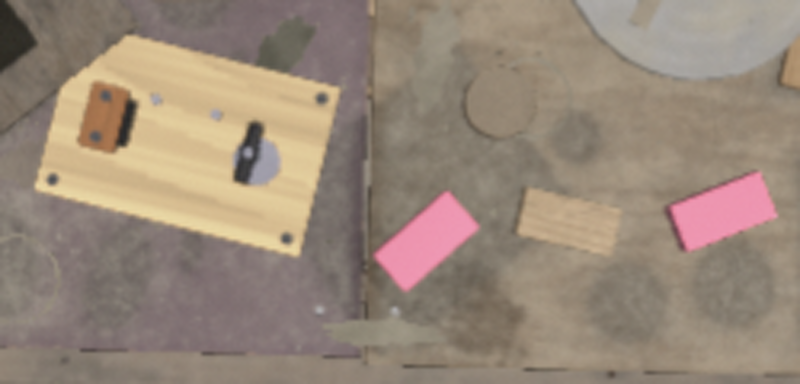

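View pics/side0.png

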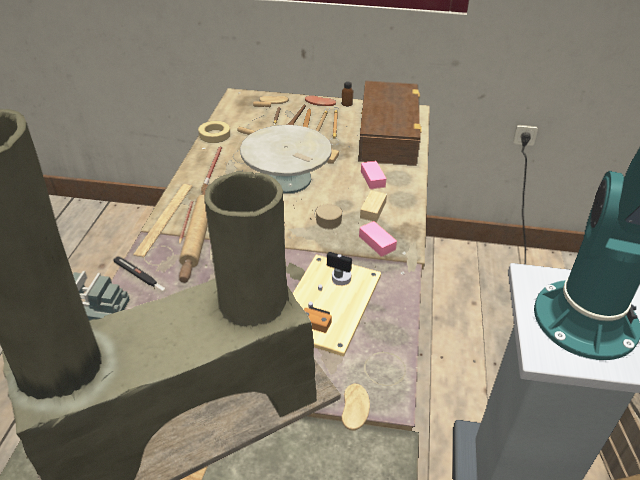

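The crop confirms the tan grained block at (397,259) as the pine block and the pink ones as look-alikes. The side view shows a tall kiln left of the jig, which the arm must keep clear of. Next I'll measure.

```bash
python3 - <<'E'
from h import *
z=np.load("top0.npz");c=cams.calibration("top");im=z["im"];P=cloud(c,z["d"])
def cp(x,y): return 220+x/3.2,190+y/3.2
pts={"block":(cp(568,220),30),"dow1":(cp(155,98),27),"dow2":(cp(216,113),27),"wing":(cp(249,153),91),"mould":(cp(500,102),34),"rib":((191,261),8),"stop":(cp(105,118),39),
"bl":(cp(527,187),30),"br":(cp(620,208),30),"brr":(cp(612,254),30),"bll":(cp(516,234),30),"pink":(cp(427,241),30)}
for k,(uv,h) in pts.items(): print(k,np.round(pix2plane(c,uv,h)[0],1), np.round(P[int(uv[1]),int(uv[0])]))
# height map on grid
for x in range(350,900,50):
    row=[]
    for y in range(-400,500,50):
        m=(abs(P[...,0]-x)<25)&(abs(P[...,1]-y)<25)&(z["d"]>0)
        row.append(int(P[...,2][m].max()) if m.any() else None)
    print(x,row)
E
```

```text
block [ 487.6 -306.3   30. ] [ 490. -305.   28.]
dow1 [587.5  71.6  27. ] [589.  72.  34.]
dow2 [575.5  15.9  27. ] [576.  17.  29.]
wing [538.5 -16.5  91. ] [541. -14.  91.]
mould [ 592.8 -241.1   34. ] [ 595. -240.   35.]
rib [463.4 296.4   8. ] [463. 297.   3.]
stop [567.5 115.   39. ] [570. 118.  38.]
bl [ 516.5 -268.1   30. ] [ 518. -268.   15.]
br [ 499.8 -353.6   30. ] [ 500. -353.   24.]
brr [ 457.8 -347.3   30. ] [ 458. -353.   -2.]
bll [ 473.6 -259.1   30. ] [ 473. -263.   -8.]
pink [ 465.1 -178.4   30. ] [ 466. -177.   28.]
350 [10, 9, 9, 8, 9, 7, 9, 7, 7, 8, 9, 8, 12, 8, 7, 4, 7, 3]
400 [10, 12, 12, 11, 11, 32, 11, 8, 10, 9, 11, 9, 10, 9, 9, 9, 8, 5]
450 [34, 38, 41, 33, 39, 40, 11, 24, 27, 21, 10, 10, 11, 17, 19, 16, 4, 3]
500 [39, 37, 39, 41, 39, 36, 16, 39, 98, 25, 24, 26, 20, 22, 26, 13, 6, 5]
550 [10, 11, 10, 41, 38, 11, 26, 92, 100, 23, 49, 45, 24, 232, 250, 246, 8, 7]
600 [115, 111, 13, 45, 41, 9, 24, 27, 29, 34, 45, 44, 245, 468, 469, 465, 5, 4]
650 [115, 117, 112, 28, 11, 9, 9, 8, 18, 24, 28, 26, 255, 469, 424, 468, None, 3]
700 [115, 116, 114, 8, 48, 45, 16, 16, 19, 17, 23, 29, 252, 468, 467, 464, 246, 248]
750 [115, 116, 116, 8, 56, 60, 55, 54, 9, 13, 10, 27, 27, 250, 251, 249, 250, 252]
800 [117, 117, 115, 40, 37, 12, 62, 54, 25, 21, 10, 8, 29, 27, 251, 252, 253, 636]
850 [115, 116, 10, 44, 36, 12, 41, 48, 46, 40, 8, 10, 9, 25, 28, 252, 638, 637]
```

Call:
play_rows:
  rows:
    - [[-0.015,-0.05,0,0,0,0,0],[-0.015,-0.05,0,0,0,0,0],[-0.015,-0.05,0,0,0,0,0],[-0.015,-0.05,0,0,0,0,0],[-0.015,-0.05,0,0,0,0,0],[0,-0.003,0.055,6.7,0,0,0],[0,-0.003,0.055,6.7,0,0,0],[0,-0.003,0.055,6.7,0,0,0],[0,-0.003,0.055,6.7,0,0,0]]

```text
time: 1.23
tcp_pos: [316.2, 355.4, 325.3]
orientation: [[0.0, 0.668, 0.744], [0.0, 0.744, -0.668], [-1.0, 0.001, 0.0]]
contact_force: [0.2, 0.3, -0.6]
finger_gap: 85.5
```

Works as predicted. Finishing the sweep.

Call:
play_rows:
  rows:
    - [[0,-0.003,0.055,6.7,0,0,0],[0,-0.003,0.055,6.7,0,0,0],[0,-0.003,0.055,6.7,0,0,0],[0,-0.003,0.055,6.7,0,0,0],[0,-0.003,0.055,6.7,0,0,0],[0,-0.003,0.055,6.7,0,0,0],[0,-0.003,0.055,6.7,0,0,0],[0,-0.003,0.055,6.7,0,0,0],[0,-0.003,0.055,6.7,0,0,0],[0,-0.003,0.055,6.7,0,0,0],[0,-0.003,0.055,6.7,0,0,0],[0,-0.003,0.055,6.7,0,0,0],[0,0,0,0,0,0,0],[0,0,0,0,0,0,0]]

```text
time: 2.98
tcp_pos: [403.1, -245.1, 325.0]
orientation: [[-0.0, 0.847, -0.531], [0.001, -0.531, -0.847], [-1.0, -0.001, -0.001]]
contact_force: [-0.3, -0.3, -0.7]
finger_gap: 85.2
```

```bash
python3 - <<'E'
from h import *
s=bot.state();im,d,c=grab("wrist"); save("w1.png",im); np.savez("w1.npz",im=im,d=d,**c)
T=np.array(c["world_to_cam"]);print(np.round(-T[:3,:3].T@T[:3,3]),np.round(T[:3,:3],2).tolist(),np.round(s["tcp_pos"],1))
E
```

```text
[ 449. -175.  448.] [[0.85, -0.53, 0.0], [-0.5, -0.8, 0.32], [-0.17, -0.27, -0.95]] [ 403.1 -245.1  325. ]
```

View pics/w1.png

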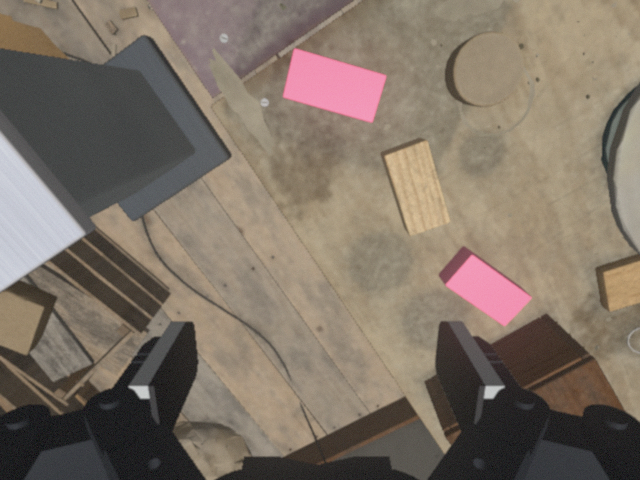

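The wrist view shows the pine block's top around (420,187), between the pink ones at (334,85) and (488,287), with the mould at (488,68). I'll fit its pose from the depth cloud and the colour.

```bash
python3 - <<'E'
from h import *
z=np.load("w1.npz");c={k:z[k] for k in("mtx","k1","world_to_cam")};c["k1"]=float(c["k1"])
P=cloud(c,z["d"]);im=z["im"]
roi=np.zeros(im.shape[:2],bool);roi[125:245,370:460]=1
m=roi&(abs(P[...,2]-30)<7)
hsv=cv2.cvtColor(im,cv2.COLOR_RGB2HSV)
print("z",np.median(P[m][:,2]),m.sum(), "hsv blk",np.median(hsv[160:215,408:428].reshape(-1,3),0),"bg",np.median(hsv[250:270,380:440].reshape(-1,3),0))
def rect(m,lab):
    m=cv2.morphologyEx(m.astype(np.uint8),cv2.MORPH_OPEN,np.ones((3,3)))
    k=max(cv2.findContours(m,cv2.RETR_EXTERNAL,cv2.CHAIN_APPROX_NONE)[0],key=cv2.contourArea)[:,0]
    w=pix2plane(c,k,30)[:,:2]; r=cv2.minAreaRect(w.astype(np.float32)); print(lab,np.round(r[0],1),np.round(r[1],1),round(r[2],1),cv2.boxPoints(r).round(0).tolist())
rect(m,"depth")
rect(roi&(hsv[...,2]>165)&(hsv[...,1]>70),"colour")
E
```

```text
z 29.630392887301365 3925 hsv blk [ 18.  78. 199.] bg [ 19.  55. 151.]
depth [ 490.  -302.3] [90.6 45.3] 78.6 [[459.0, -342.0], [503.0, -351.0], [521.0, -262.0], [477.0, -253.0]]
colour [ 490.2 -303.7] [89.  44.2] 78.3 [[460.0, -343.0], [503.0, -352.0], [521.0, -265.0], [478.0, -256.0]]
```

Call:
play_rows:
  rows:
    - [[0,0.026,0.001,0,0,0,0],[0,0.026,0.001,0,0,0,0],[0,0.026,0.001,0,0,0,0],[0,0.0264,0,0,0,0,0],[0.04,0,0,-10.3,0,0,0],[0.04,0,0,-10.3,0,0,0],[0.045,0,0,0,0,0,0],[0.045,0,0,0,0,0,0],[0.045,0,0,0,0,0,0],[0.03,0,0,0,0,0,0],[0,0,0,0,0,0,0],[0,0,0,0,0,0,0]]

```text
time: 4.53
tcp_pos: [491.2, -303.2, 81.0]
orientation: [[0.001, 0.98, -0.197], [-0.0, -0.197, -0.98], [-1.0, 0.001, 0.0]]
contact_force: [-0.2, -0.4, 0.9]
finger_gap: 85.6
```

```bash
python3 - <<'E'
from h import *
im,d,c=grab("wrist"); save("w2.png",im)
s=bot.state();print(np.round(s["tcp_pos"],1),np.round(s["contact_force"],2),np.round(s["moment"],2))
E
```

```text
[ 491.3 -303.6   81.5] [0.89 0.26 0.14] [-0.03 -0.01  0.  ]
```

View pics/w2.png

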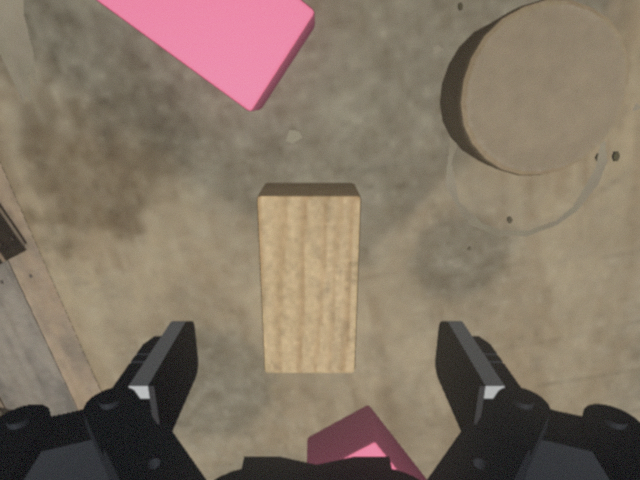

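The block is centred and square between the open fingers (block centre about column 310, fingers about 317). Descend and grip.

Call:
play_rows:
  rows:
    - [[0.02,0,0,0,0,0,0],[0.02,0,0,0,0,0,0],[0.009,0,0,0,0,0,0],[0,0,0,0,0,0,0],[0,0,0,0,0,0,1],[0,0,0,0,0,0,1],[0,0,0,0,0,0,1],[0,0,0,0,0,0,1],[0,0,0,0,0,0,1],[0,0,0,0,0,0,1],[0,0,0,0,0,0,1]]

```text
time: 5.95
tcp_pos: [490.4, -304.0, 32.3]
orientation: [[0.001, 0.98, -0.199], [-0.0, -0.199, -0.98], [-1.0, 0.001, 0.0]]
contact_force: [-0.1, 0.9, 5.7]
finger_gap: 43.5
```

Call:
play_rows:
  rows:
    - [[-0.02,0,0,0,0,0,1],[-0.05,0,0,0,0,0,1],[-0.05,0,0,0,0,0,1],[-0.05,0,0,0,0,0,1],[-0.048,0,0,0,0,0,1],[0,-0.001,-0.03,0.7,0,0,1],[0,-0.001,-0.04,0,0,0,1],[0,-0.0015,-0.045,0,0,0,1],[0,-0.0015,-0.045,0,0,0,1],[0,-0.0015,-0.045,0,0,0,1],[0,-0.001,-0.04,0,0,0,1],[0,-0.001,-0.024,0,0,0,1],[0,0,0,0,0,0,1],[0,0,0,0,0,0,1],[0,0,0,0,0,0,1]]

```text
time: 7.82
tcp_pos: [537.7, -40.6, 249.5]
orientation: [[0.0, 0.977, -0.214], [-0.001, -0.214, -0.977], [-1.0, 0.0, 0.001]]
contact_force: [-0.4, 0.3, -1.4]
finger_gap: 43.9
```

```bash
python3 - <<'E'
from h import *
im,d,c=grab("wrist"); save("w3.png",im); np.savez("w3.npz",im=im,d=d,**c)
s=bot.state();print(np.round(s["tcp_pos"],1),np.round(s["contact_force"],2),np.round(s["moment"],2),s["finger_gap"])
E
```

```text
[537.7 -40.4 249.5] [ 0.13  0.6  -0.75] [-0.04  0.04  0.01] 43.355861314237046
```

View pics/w3.png

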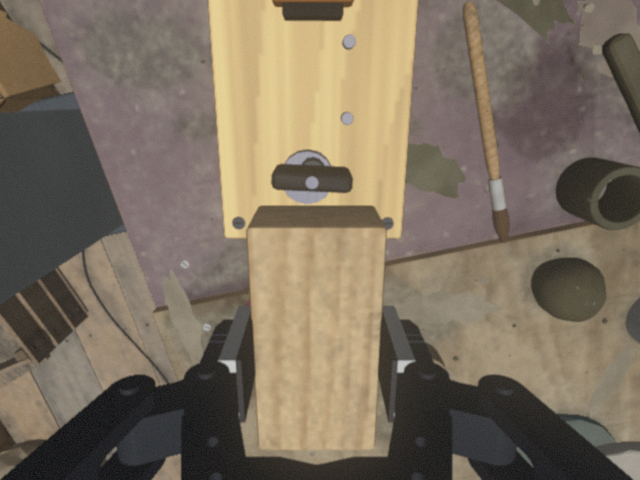

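The jig is clear here: dowel tops at (349,42) and (347,118), wing screw at (311,183), rubber face near row 19. The held block's top front corners are at (248,228) and (385,228). Converting to positions.

```bash
python3 - <<'E'
from h import *
z=np.load("w3.npz");c={k:z[k] for k in("mtx","k1","world_to_cam")};c["k1"]=float(c["k1"])
im=z["im"];P=cloud(c,z["d"]);hsv=cv2.cvtColor(im,cv2.COLOR_RGB2HSV).astype(int)
W=lambda uv,h:pix2plane(c,uv,h)[0,:2]
D=[]
for (u,v) in((349,42),(347,118)):
    r=12;p=hsv[v-r:v+r,u-r:u+r];m=((p[...,1]<60)&(p[...,2]>100)).astype(np.uint8)
    n,l,s,ce=cv2.connectedComponentsWithStats(m);i=1+np.argmax(s[1:,4]);uv=ce[i]+[u-r,v-r];D.append(W(uv,27));print("dowel",uv.round(1),s[i],D[-1].round(1))
D=np.array(D);y=(D[0]-D[1]);L=np.linalg.norm(y);y/=L;x=np.array([y[1],-y[0]])
nest=D.mean(0)-27.5*x
print("spacing",L,"jig y az",np.degrees(np.arctan2(y[1],y[0])),"nest",nest.round(1))
J=lambda w:np.round([(w-nest)@x,(w-nest)@y],1)
print("pivot",J(W((311.5,183),91)),"wing ends",J(W((276,178),91)),J(W((349,181),91)))
for n,uv,h in(("rubberL",(285,19),20),("rubberR",(342,19),20),("rubTopL",(284,7),36),("bl",(226,200),15),("bR",(404,200),15),("bL2",(213,50),15),("bR2",(414,50),15)): print(n,J(W(uv,h)))
s=bot.state();R=np.array(s["orientation"]);t=np.array(s["tcp_pos"])
h=t[2]-2.3
for n,uv in(("fl",(248,228)),("fr",(385.5,228)),("nl",(259,450)),("nr",(375,450))):
    q=W(uv,h)-t[:2];print("block",n,np.round([q@R[:2,1],q@R[:2,2]],1))
print("tool y az",np.degrees(np.arctan2(R[1,1],R[0,1])), "tcp in jig",J(t[:2]),"blk z",np.median(P[260:400,280:360,2]))
E
```

```text
dowel [348.8  41.2] [  6   4  13  15 152] [589.9  73.9]
dowel [346.7 118. ] [  6   6  13  13 127] [577.8  19.8]
spacing 55.41324514154826 jig y az 77.30511802384785 nest [557.   52.9]
pivot [  0.3 -67.4] wing ends [-23.7 -64.1] [ 25.7 -65.9]
rubberL [-20.6  43.5]
rubberR [22.4 43.7]
rubTopL [-20.1  48.6]
bl [-75.  -97.5]
bR [ 80.3 -96.8]
bL2 [-77.5  22.3]
bR2 [79.5 23.1]
block fl [-19.6 -43.9]
block fr [ 23.5 -43.9]
block nl [-20.1  44.5]
block nr [24.1 44.6]
tool y az -12.334092938734997 tcp in jig [  1.7 -95.3] blk z 246.9317828112158
```

Call:
play_rows:
  rows:
    - [[0,-0.002,-0.025,0,0,0,1],[0,-0.003,-0.04,0,0,0,1],[0,-0.0024,-0.0246,0,0,0,1],[0.04,0,0,0,0,0,1],[0.05,0,0,0,0,0,1],[0.05,0,0,0,0,0,1],[0.03,0,0,0,0,0,1],[0.01,0,0,0,0,0,1],[0,0,0,0,0,0,1],[0,0,0,0,0,0,1],[0,0,0,0,0,0,1]]

```text
time: 9.25
tcp_pos: [550.6, 50.4, 70.5]
orientation: [[0.002, 0.977, -0.211], [0.0, -0.211, -0.978], [-1.0, 0.002, -0.001]]
contact_force: [0.1, 1.2, -0.8]
finger_gap: 43.7
```

```bash
python3 - <<'E'
from h import *
im,d,c=grab("wrist"); np.savez("w4.npz",im=im,d=d,**c)
im2,d2,c2=grab("top");cr=cv2.resize(im2[195:275,230:340],None,fx=5,fy=5,interpolation=cv2.INTER_CUBIC)
save("w4.png",cv2.resize(im,None,fx=.9,fy=.9))
s=bot.state();print(np.round(s["tcp_pos"],1),np.round(s["contact_force"],2),np.round(s["moment"],2),s["finger_gap"])
E
```

```text
[550.3  50.5  70.2] [ 1.07 -0.24 -0.79] [ 0.   -0.03 -0.03] 43.25533247216956
```

View pics/w4.png

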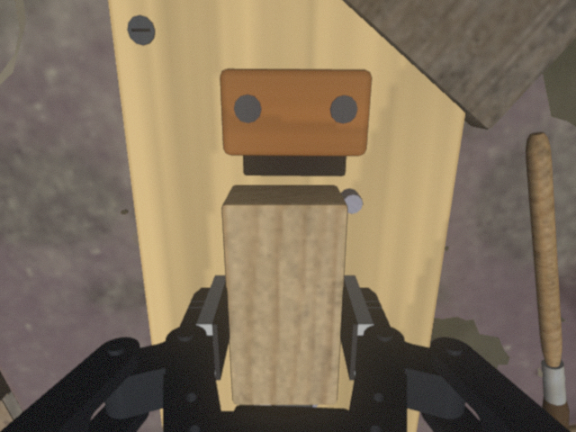

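```bash
python3 - <<'E'
from h import *
z=np.load("w4.npz");c={k:z[k] for k in("mtx","k1","world_to_cam")};c["k1"]=float(c["k1"])
s=bot.state();R=np.array(s["orientation"]);t=np.array(s["tcp_pos"])
def T(uv,h): q=pix2plane(c,np.array(uv)/.9,h)[0,:2]-t[:2];return np.round([q@R[:2,1],-q@R[:2,2]],1)
b=t[2]-32.3
print("tool frame: (jig-x-ish, jig-y-ish) from TCP")
for n,uv,h in(("rubL",(243,175),36),("rubR",(347,175),36),("dowel",(353.5,201),27),("blk top L",(223,205.5),b+30),("blk top R",(347,205.5),b+30),("blk bot L",(234,186),b),("blk bot R",(337,186),b),("blk near L",(231,404),b+30),("blk near R",(339,404),b+30),("brdL",(136,200),15),("brdR",(452,200),15)): print(n,T(uv,h))
E
```

```text
tool frame: (jig-x-ish, jig-y-ish) from TCP
rubL [-15.6  47.5]
rubR [28.7 47.4]
dowel [33.9 33.2]
blk top L [-19.4  43.7]
blk top R [23.8 43.6]
blk bot L [-19.4  43.2]
blk bot R [24.4 43.1]
blk near L [-20.8 -44.1]
blk near R [ 25.  -44.3]
brdL [-71.   30.4]
brdR [84.8 30.1]
```

The block sits about 4 mm short of the dowels and 4 mm short of the rubber. Clear to lower.

Call:
play_rows:
  rows:
    - [[0.01,0,0,0,0,0,1],[0.008,0,0,0,0,0,1],[0.002,0,0,0,0,0,1],[0.001,0,0,0,0,0,1],[0,0,0,0,0,0,1],[0,0,0,0,0,0,1]]

```text
time: 10.1
tcp_pos: [549.9, 50.3, 48.5]
orientation: [[0.0, 0.977, -0.211], [-0.0, -0.211, -0.977], [-1.0, 0.0, -0.0]]
contact_force: [0.3, 0.2, -0.3]
finger_gap: 43.8
```

Call:
play_rows:
  rows:
    - [[0.0005,0,0,0,0,0,1],[0.0005,0,0,0,0,0,1],[0.0005,0,0,0,0,0,1],[0,0,0,0,0,0,1]]

```text
time: 10.6
tcp_pos: [549.8, 50.3, 47.3]
orientation: [[0.0, 0.977, -0.211], [0.0, -0.211, -0.977], [-1.0, 0.0, -0.0]]
contact_force: [-1.9, 0.4, 4.5]
finger_gap: 43.5
```

Call:
play_rows:
  rows:
    - [[0,0.001,0,0,0,0,1],[0,0.001,0,0,0,0,1],[0,0.0005,0,0,0,0,1],[0,0.0005,0,0,0,0,1],[0,0,0,0,0,0,1]]

```text
time: 11.22
tcp_pos: [550.0, 50.3, 47.3]
orientation: [[-0.005, 0.977, -0.211], [0.002, -0.211, -0.978], [-1.0, -0.005, -0.001]]
contact_force: [-5.1, 1.8, 10.6]
finger_gap: 43.5
```

Call:
play_rows:
  rows:
    - [[-0.001,0,0,0,0,0,1],[0,0,0,0,0,0,1],[0,0,0,0,0,0,1]]

```text
time: 11.6
tcp_pos: [553.0, 49.6, 47.6]
orientation: [[0.0, 0.977, -0.211], [-0.0, -0.211, -0.977], [-1.0, 0.0, 0.0]]
contact_force: [-0.3, -0.2, -0.9]
finger_gap: 43.6
```

Call:
play_rows:
  rows:
    - [[0,0.0005,0,0,0,0,1],[0,0.0005,0,0,0,0,1],[0,0.0005,0,0,0,0,1],[0,0,0,0,0,0,1],[0,0,0,0,0,0,1]]

```text
time: 12.22
tcp_pos: [554.1, 49.3, 47.8]
orientation: [[0.0, 0.977, -0.211], [-0.0, -0.211, -0.977], [-1.0, 0.0, 0.0]]
contact_force: [-0.4, -0.0, 0.6]
finger_gap: 43.3
```

Call:
play_rows:
  rows:
    - [[0,0.0005,0,0,0,0,1],[0,0.0005,0,0,0,0,1],[0,0.0005,0,0,0,0,1],[0,0,0,0,0,0,1],[0,0,0,0,0,0,1]]

```text
time: 12.85
tcp_pos: [554.5, 49.3, 47.6]
orientation: [[-0.002, 0.977, -0.211], [0.001, -0.211, -0.977], [-1.0, -0.002, -0.0]]
contact_force: [-3.4, 0.1, 1.4]
finger_gap: 43.1
```

Dowels touched. Now along jig +y to the rubber.

Call:
play_rows:
  rows:
    - [[0,-0.0005,-0.001,0,0,0,1],[0,0,-0.001,0,0,0,1],[0,0,-0.0005,0,0,0,1],[0,0,-0.0005,0,0,0,1],[0,0,0,0,0,0,1],[0,0,0,0,0,0,1]]

```text
time: 13.6
tcp_pos: [555.1, 51.9, 47.6]
orientation: [[-0.001, 0.977, -0.211], [-0.0, -0.211, -0.977], [-1.0, -0.001, 0.0]]
contact_force: [-4.9, -1.2, -2.4]
finger_gap: 43.7
```

Call:
play_rows:
  rows:
    - [[0,0,-0.0005,0,0,0,1],[0,0,-0.0005,0,0,0,1],[0,0,0,0,0,0,1],[0,0,0,0,0,0,1]]

```text
time: 14.1
tcp_pos: [555.1, 52.1, 47.7]
orientation: [[-0.001, 0.977, -0.212], [-0.001, -0.212, -0.977], [-1.0, -0.001, 0.001]]
contact_force: [-5.5, -3.3, -1.3]
finger_gap: 43.5
```

Rubber touched. Release and rise.

Call:
play_rows:
  rows:
    - [[0.0005,0,0,0,0,0,1],[0,0,0,0,0,0,0.5],[0,0,0,0,0,0,0],[0,0,0,0,0,0,0],[0,0,0,0,0,0,0],[0,0,0,0,0,0,0],[-0.02,0,0,0,0,0,0],[-0.04,0,0,0,0,0,0],[-0.04,0,0,0,0,0,0],[-0.04,0,0,0,0,0,0],[0,0,0,0,0,0,0],[0,0,0,0,0,0,0]]

```text
time: 15.6
tcp_pos: [555.5, 53.4, 187.0]
orientation: [[-0.0, 0.978, -0.211], [0.0, -0.211, -0.978], [-1.0, -0.001, -0.0]]
contact_force: [-0.5, 0.6, 0.4]
finger_gap: 85.2
```

```bash
python3 - <<'E'
from h import *
im,d,c=grab("wrist"); np.savez("w5.npz",im=im,d=d,**c)
save("w5.png",im)
s=bot.state();print(np.round(s["time"],2),np.round(s["tcp_pos"],1),np.round(s["contact_force"],2),np.round(s["moment"],3),s["finger_gap"],np.round(s["qpos"],1))
E
```

```text
15.65 [555.2  53.3 186.4] [ 0.2  -0.29 -0.92] [-0.004 -0.028 -0.091] 85.46422585936764 [-35.1  31.   35.  118.  -27.8  39.3   5.9]
```

View pics/w5.png

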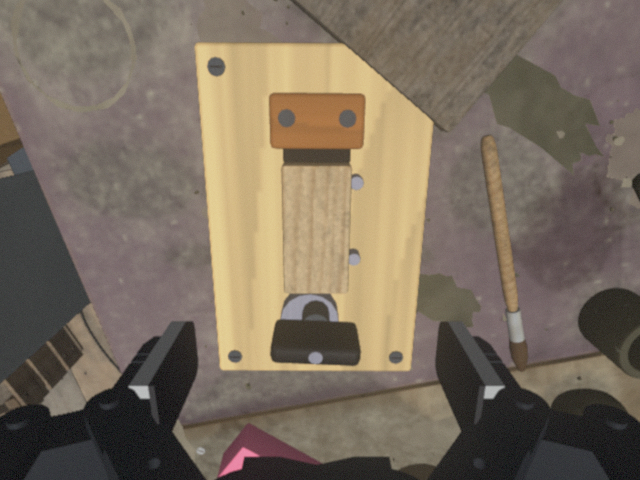

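The block lies in the nest at (317,228), touching the dowels (column 350) and the rubber (row 163); the wing is at (316,340) with its screw at (316,358). Now measuring the wing pose.

```bash
python3 - <<'E'
from h import *
for f in("w3","w5"):
    z=np.load(f+".npz");c={k:z[k] for k in("mtx","k1","world_to_cam")};c["k1"]=float(c["k1"])
    P=cloud(c,z["d"]);m=(P[...,2]>86)&(P[...,2]<98)&(np.hypot(P[...,0]-541,P[...,1]+14)<45)
    w=P[m][:,:2].astype(np.float32);r=cv2.minAreaRect(w);e=np.linalg.eigh(np.cov(w.T))[1][:,1];e*=np.sign(e[0])
    print(f,m.sum(),np.median(P[m][:,2]).round(1),np.round(r[0],1),np.round(r[1],1),"long axis az pca",np.degrees(np.arctan2(e[1],e[0])).round(2),"rect",r[2])
z=np.load("w5.npz");c={k:z[k] for k in("mtx","k1","world_to_cam")};c["k1"]=float(c["k1"])
print("screw",pix2plane(c,(316,358),92)[0])
# block
hsv=cv2.cvtColor(z["im"],cv2.COLOR_RGB2HSV);P=cloud(c,z["d"])
m=(abs(P[...,2]-45)<5);m[:,:275]=0;m[:,360:]=0;m[:163]=0;m[300:]=0
w=P[m][:,:2].astype(np.float32);print("block",m.sum(),cv2.minAreaRect(w))
g=[pix2plane(c,p,27)[0,:2] for p in((357,183),(354,258))];print("dowels",np.round(g,1))
s=bot.state();R=np.array(s["orientation"]);print("tool y az",np.degrees(np.arctan2(R[1,1],R[0,1])))
E
```

```text
w3 1599 90.2 [543.1 -12.3] [14.4 55.3] long axis az pca -15.01 rect 74.9986572265625
w5 1805 89.7 [542.5 -11.6] [14.6 55.5] long axis az pca -14.97 rect 73.91154479980469
screw [542.51836007 -12.33372151  92.        ]
block 8647 ((556.2236938476562, 51.1502571105957), (89.67989349365234, 45.07329559326172), 77.54319763183594)
dowels [[589.7  74.1]
 [577.7  20.7]]
tool y az -12.161844354298568
```

Call:
play_rows:
  rows:
    - [[0,0,0.033,0,0,0,0],[0,0,0.033,0,0,0,0],[0,0,0,-9.7,0,0,0],[0,0,0,-9.7,0,0,0],[0,0,0,-9.7,0,0,0],[0,0,0,-9.7,0,0,0],[0,0,0,-9.7,0,0,0],[0,0,0,-9.7,0,0,0],[0,0,0,-9.7,0,0,0],[0,0,0,-9.7,0,0,0],[0,0,0,-9.6,0,0,0],[0.03,0,0,0,0,0,0],[0.03,0,0,0,0,0,0],[0.01,0,0,0,0,0,0],[0,0,0,0,0,0,0],[0,0,0,0,0,0,0],[0,0,0,0,0,0,0]]

```text
time: 17.77
tcp_pos: [542.7, -11.5, 118.2]
orientation: [[0.002, 0.259, 0.966], [0.0, 0.966, -0.259], [-1.0, 0.001, 0.002]]
contact_force: [0.2, 0.6, 0.7]
finger_gap: 85.0
```

```bash
python3 - <<'E'
from h import *
im,d,c=grab("wrist"); np.savez("w6.npz",im=im,d=d,**c)
save("w6.png",im)
s=bot.state();R=np.array(s["orientation"]);print(np.round(s["time"],2),np.round(s["tcp_pos"],1),np.round(s["contact_force"],2),np.round(s["moment"],3),np.round(s["qpos"],1),"tool y az",np.degrees(np.arctan2(R[1,1],R[0,1])))
E
```

```text
17.82 [542.6 -11.4 118.2] [-0.08  0.66  0.18] [ 0.033  0.02  -0.003] [ -9.2  32.4   7.7 121.4  -9.2  26.6  80.5] tool y az 75.02253748859415
```

View pics/w6.png

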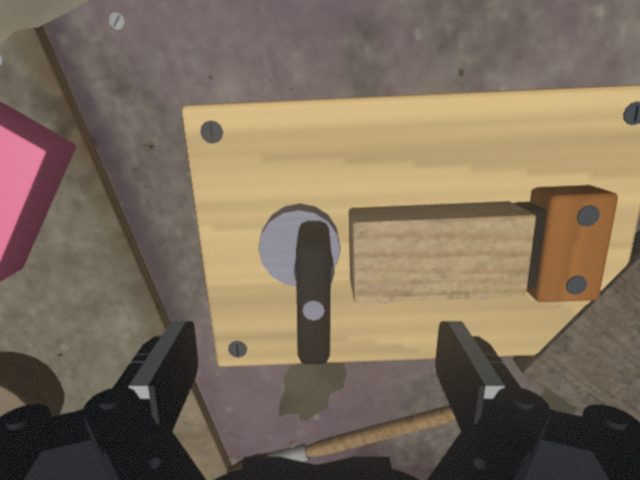

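```bash
python3 - <<'E'
from h import *
z=np.load("w6.npz");c={k:z[k] for k in("mtx","k1","world_to_cam")};c["k1"]=float(c["k1"])
s=bot.state();R=np.array(s["orientation"]);t=np.array(s["tcp_pos"])
q=pix2plane(c,(313.5,310),92)[0,:2]-t[:2];print("screw in tool y,z",q@R[:2,1],q@R[:2,2])
P=cloud(c,z["d"]);m=(P[...,2]>86)&(P[...,2]<98)&(np.hypot(P[...,0]-541,P[...,1]+14)<45);r=cv2.minAreaRect(P[m][:,:2].astype(np.float32))
q=np.array(r[0])-t[:2];print(r,"centre in tool",q@R[:2,1],q@R[:2,2])
E
```

```text
screw in tool y,z -1.053429029788766 -0.3084533398340793
((541.57470703125, -12.290103912353516), (14.007462501525879, 55.43718719482422), 74.9524154663086) centre in tool -1.1222588552649428 -0.7906492347171349
```

Call:
play_rows:
  rows:
    - [[0.015,-0.001,-0.001,0,0,0,0],[0.02,0,0,0,0,0,0],[0.008,0,0,0,0,0,0],[0,0,0,0,0,0,0],[0,0,0,0,0,0,0],[0,0,0,0,0,0,1],[0,0,0,0,0,0,1],[0,0,0,0,0,0,1],[0,0,0,0,0,0,1],[0,0,0,0,0,0,1],[0,0,0,0,0,0,1],[0,0,0,0,0,0,1],[0,0,0,0,0,0,1]]

```text
time: 19.45
tcp_pos: [540.8, -12.2, 74.5]
orientation: [[0.0, 0.259, 0.966], [0.0, 0.966, -0.259], [-1.0, 0.0, 0.0]]
contact_force: [-0.9, -0.6, 5.7]
finger_gap: 13.4
```

```bash
cat > st.py <<'E'
from h import *
s=bot.state();R=np.array(s["orientation"]);az=np.degrees(np.arctan2(R[1,1],R[0,1]))
print(round(s["time"],2),np.round(s["tcp_pos"],1),"F",np.round(s["contact_force"],2),"M",np.round(s["moment"],3),"eff",np.round(s["joint_efforts"],3),"az",az.round(2),"a",round(np.radians(75.0-az)+.047,3),round(s["finger_gap"],1),"tilt",np.round(R[2],3))
E
python3 st.py
```

```text
19.45 [540.8 -12.2  74.5] F [-0.86 -0.63  5.69] M [-0.044  0.172  0.008] eff [-4.800e-02 -4.346e+01  2.049e+00 -8.646e+00 -2.000e-02 -2.810e-01
 -7.000e-03] az 75.01 a 0.047 13.4 tilt [-1.  0.  0.]
```

Call:
play_rows:
  rows:
    - [[0,0,0,4,0,0,1],[0,0,0,5,0,0,1],[0,0,0,5,0,0,1],[0,0,0,5,0,0,1],[0,0,0,5,0,0,1],[0,0,0,5,0,0,1],[0,0,0,4,0,0,1],[0,0,0,0,0,0,1]]

```text
time: 20.45
tcp_pos: [540.8, -12.3, 74.5]
orientation: [[0.0, 0.744, 0.668], [-0.0, 0.668, -0.744], [-1.0, 0.0, 0.0]]
contact_force: [-1.5, -0.1, 5.4]
finger_gap: 13.4
```

```bash
python3 st.py
```

```text
20.45 [540.8 -12.3  74.5] F [-1.51 -0.05  5.44] M [-0.02   0.24  -0.183] eff [ -0.329 -43.101   3.501  -8.515   0.095  -0.286   0.122] az 41.93 a 0.624 13.4 tilt [-1.  0.  0.]
```

Call:
play_rows:
  rows:
    - [[0,0,0,2,0,0,1],[0,0,0,2,0,0,1],[0,0,0,2,0,0,1],[0,0,0,2,0,0,1]]

```text
time: 20.95
tcp_pos: [540.8, -12.3, 74.5]
orientation: [[0.0, 0.829, 0.559], [-0.0, 0.559, -0.829], [-1.0, 0.0, 0.0]]
contact_force: [-1.2, -1.0, 5.3]
finger_gap: 13.6
```

```bash
python3 st.py
```

```text
20.95 [540.8 -12.3  74.5] F [-1.2  -0.97  5.29] M [-0.058  0.263  0.158] eff [  0.245 -43.124   3.887  -8.458  -0.147  -0.276  -0.049] az 34.01 a 0.762 13.6 tilt [-1.  0.  0.]
```

Call:
play_rows:
  rows:
    - [[0,0,0,1.5,0,0,1],[0,0,0,1.5,0,0,1]]

```text
time: 21.2
tcp_pos: [540.8, -12.3, 74.5]
orientation: [[0.0, 0.857, 0.515], [-0.0, 0.515, -0.857], [-1.0, -0.0, 0.0]]
contact_force: [-1.6, -0.0, 5.4]
finger_gap: 13.3
```

```bash
python3 st.py
```

```text
21.2 [540.8 -12.3  74.5] F [-1.56 -0.02  5.42] M [0.005 0.273 0.196] eff [  0.178 -43.069   4.059  -8.437  -0.165  -0.273  -0.077] az 31.02 a 0.815 13.3 tilt [-1. -0.  0.]
```

Call:
play_rows:
  rows:
    - [[0,0,0,1.5,0,0,1],[0,0,0,1.5,0,0,1]]

```text
time: 21.45
tcp_pos: [540.8, -12.3, 74.5]
orientation: [[0.0, 0.883, 0.47], [-0.0, 0.47, -0.883], [-1.0, -0.0, 0.0]]
contact_force: [-1.0, -0.1, 5.1]
finger_gap: 13.2
```

```bash
python3 st.py
```

```text
21.45 [540.8 -12.3  74.5] F [-1.   -0.07  5.13] M [-0.038  0.256  0.222] eff [  0.192 -43.035   4.209  -8.424  -0.193  -0.272  -0.101] az 28.03 a 0.867 13.2 tilt [-1. -0.  0.]
```

Call:
play_rows:
  rows:
    - [[0,0,0,1,0,0,1],[0,0,0,1,0,0,1]]

```text
time: 21.7
tcp_pos: [540.8, -12.3, 74.5]
orientation: [[0.0, 0.898, 0.439], [-0.0, 0.439, -0.898], [-1.0, -0.0, 0.0]]
contact_force: [-1.3, -0.6, 5.4]
finger_gap: 13.4
```

```bash
python3 st.py
```

```text
21.7 [540.8 -12.3  74.5] F [-1.31 -0.63  5.37] M [-0.056  0.198  0.208] eff [  0.151 -42.98    4.35   -8.41   -0.271  -0.265  -0.191] az 26.07 a 0.901 13.4 tilt [-1. -0.  0.]
```

Call:
play_rows:
  rows:
    - [[0,0,0,1,0,0,1],[0,0,0,1,0,0,1]]

```text
time: 21.95
tcp_pos: [540.7, -12.4, 74.5]
orientation: [[-0.0, 0.913, 0.408], [-0.0, 0.408, -0.913], [-1.0, -0.0, 0.0]]
contact_force: [-1.9, -0.5, 5.8]
finger_gap: 13.4
```

```bash
python3 st.py
```

```text
21.95 [540.7 -12.4  74.5] F [-1.92 -0.48  5.75] M [-0.055  0.2    0.331] eff [  0.183 -42.951   4.462  -8.4    -0.341  -0.261  -0.26 ] az 24.09 a 0.935 13.4 tilt [-1. -0.  0.]
```

Call:
play_rows:
  rows:
    - [[0,0,0,0.5,0,0,1]]

```text
time: 22.08
tcp_pos: [540.8, -12.4, 74.5]
orientation: [[0.0, 0.916, 0.401], [-0.0, 0.401, -0.916], [-1.0, -0.0, 0.0]]
contact_force: [-1.5, -0.0, 5.2]
finger_gap: 13.2
```

```bash
python3 st.py
```

```text
22.07 [540.8 -12.4  74.5] F [-1.5  -0.03  5.21] M [-0.065  0.241  0.354] eff [  0.125 -42.924   4.525  -8.388  -0.385  -0.258  -0.32 ] az 23.62 a 0.944 13.2 tilt [-1. -0.  0.]
```

Call:
play_rows:
  rows:
    - [[0,0,0,0.5,0,0,1]]

```text
time: 22.2
tcp_pos: [540.8, -12.3, 74.6]
orientation: [[-0.0, 0.92, 0.393], [-0.0, 0.393, -0.92], [-1.0, -0.0, 0.0]]
contact_force: [-1.5, -0.3, 4.8]
finger_gap: 13.6
```

```bash
python3 st.py
```

```text
22.2 [540.8 -12.3  74.6] F [-1.52 -0.35  4.78] M [-0.066  0.187  0.373] eff [  0.14  -42.928   4.55   -8.38   -0.397  -0.257  -0.328] az 23.13 a 0.952 13.6 tilt [-1. -0.  0.]
```

Moment while turning is 0.37 N m, rising steadily over the last readings (0.33, 0.35, 0.37), which means about 14–15 N on the block. That is the target, so I'll let go and rise.

Call:
play_rows:
  rows:
    - [[0,0,0,0,0,0,1],[0,0,0,0,0,0,0.7],[0,0,0,0,0,0,0.4],[0,0,0,0,0,0,0],[0,0,0,0,0,0,0],[0,0,0,0,0,0,0],[0,0,0,0,0,0,0],[-0.02,0,0,0,0,0,0],[-0.04,0,0,0,0,0,0],[-0.04,0,0,0,0,0,0],[-0.03,0,0,0,0,0,0],[0,0,0,0,0,0,0],[0,0,0,0,0,0,0]]

```text
time: 23.82
tcp_pos: [540.2, -11.9, 203.8]
orientation: [[-0.001, 0.92, 0.391], [0.0, 0.391, -0.92], [-1.0, -0.001, -0.001]]
contact_force: [-0.6, 0.2, 0.1]
finger_gap: 85.7
```

```bash
python3 st.py; python3 - <<'E'
from h import *
im,d,c=grab("wrist"); np.savez("w7.npz",im=im,d=d,**c);save("w7.png",im)
P=cloud(c,d);m=(P[...,2]>86)&(P[...,2]<98)&(np.hypot(P[...,0]-541,P[...,1]+12)<45)
w=P[m][:,:2].astype(np.float32);r=cv2.minAreaRect(w);e=np.linalg.eigh(np.cov(w.T))[1][:,1];e*=np.sign(e[0]);az=np.degrees(np.arctan2(e[1],e[0]));print("wing",np.round(r[0],1),np.round(r[1],1),az,"a",np.radians(-12.3-az))
m=(abs(P[...,2]-45)<4)&(np.hypot(P[...,0]-556,P[...,1]-52)<54);R=np.array([.977,-.213]),np.array([.213,.977])
q=P[m][:,:2]-[556.2,51.2];m2=(abs(q@R[0])<27);r=cv2.minAreaRect(P[m][:,:2][m2].astype(np.float32));print("block",r)
h=P[...,2][m];print("block z pct",np.percentile(h,[5,50,95]).round(1))
E
```

```text
23.82 [540.2 -11.9 203.8] F [-0.55  0.15  0.12] M [-0.039  0.043 -0.018] eff [-2.0000e-02 -3.9938e+01  5.6820e+00 -1.4742e+01  1.1000e-02 -2.7000e-02
 -0.0000e+00] az 23.03 a 0.954 85.7 tilt [-1.    -0.001 -0.001]
wing [541.6 -11.7] [13.6 54.9] -66.64228574898009 a 0.9484518093792953
block ((556.6166381835938, 51.557281494140625), (90.10702514648438, 45.35498809814453), 77.51488494873047)
block z pct [42.9 44.2 45.4]
```

View pics/w7.png

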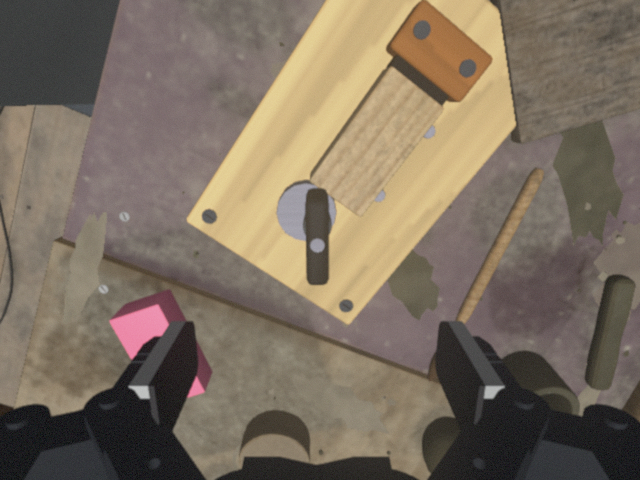

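The wing stayed where I left it (a ≈ 0.95). The block is flat (top at about 44–45 mm), square, and against the dowels and rubber at (380,140), and nothing touches the tool. Handing in.

```bash
python3 -c "
from station import bot
print(bot.job_done())"
```

```text
the job is handed in; nothing more can be done
None
```

The pine block is in the jig, held by the eccentric, and the job is handed in after about 24 s. I gripped it by its upper half and felt it against the dowels and the rubber stop. Then I turned the wing from a ≈ 0.05 to 0.95 rad, let go and lifted clear.

**Clamp force:** The turning moment rose from 0.16 to 0.37 N m, which puts about 14 N on the block. Allowing for the third given back on letting go, that leaves roughly 9–10 N. I inferred this from the moment and could not measure it after release. Single moment readings scattered by up to about 0.05 N m (one at a = 0.90 looked low), but the last three readings and the joint-7 effort agree.

**Last checks:**
- The last wrist image shows the block flat (top at about 44 mm, 45 expected) and within about 0.5° of the jig's direction, resting on the dowels and the rubber.
- The wing stayed at a ≈ 0.95, the gripper is open, and there is no force on the tool.
- The wrist and top cameras disagreed by 2–3 mm on where the jig sits, so I set the final position by contact.
- The arm never came near the rib, brush or mould, but I did not measure their positions again at the end.

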